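Tuck the flashing under the roof lap and hold it down

ROBOT

A 7-joint arm with a two-finger parallel gripper is mounted at the origin on the work surface. World frame = base frame: x ahead of the robot, y to its left, z up, the work surface at z = 0. Lengths are in mm, angles in rad, forces in N, time in s.
With the tool pointing down it reaches from about 400 to 875 mm from the base axis. Payload 19.3 kg.
Tool frame: the origin (TCP) lies at the very end of the fingers, on their centre line; the grasp point (between the pads) lies 19 mm behind it (grip_point_offset is the z of the grasp point in the tool frame, in mm); z points along the fingers, x is the direction in which the jaws open and shut, and the axes are right-handed (so a half turn about z gives the same grasp; the last joint's range is limited). The gripper opens to 85 mm and grips with 20 to 120 N. Pads are 22 mm wide; open, the fingers measure 114 mm over their backs; the gripper's body (76 mm by 85 mm) begins 54 mm behind the grasp point. The pads swing forward as they close: fully open they stand 13 mm farther back than shut.
Start: joints at [1.178, 0.521, -0.036, 1.599, 0.021, 1.021, -0.113], TCP at [198.236, -592.72, 231.291] pointing down, gripper open.
Joint ranges: [-2.91, 2.91], [-0.3, 2.13], [-1.5, 1.42], [0.17, 2.43], [-1.26, 4.41], [0.16, 1.93], [-2.52, 2.52]. Speed limits (rad/s): [1.89, 1.89, 2.39, 2.39, 3.01, 3.01, 3.01].

INTERFACE

Orientations are given as a 3x3 rotation matrix whose columns are the frame's x, y, z axes.
In Python, from workcell import movep, movel, goto_joints, open_gripper, clamp, wait, inverse_kinematics, read_state, camera, PlanningError, finish_job, grip_point_offset gives the robot as it stands. Calls block until the motion is done:
- movep(position, orientation): joint-space move of the TCP to a pose.
- movel(position, frame=None, max_speed=150, guard=None): straight line of the TCP; frame=None keeps the orientation; max_speed is the mean speed in mm/s. With guard (N) it stops when the force on the tool has changed by that much, and returns True; else False.
- goto_joints(angles): joint-space move.
- open_gripper() and clamp(): open the fingers fully, or close them until they stop; the grip force is fixed at half the most.
- wait(seconds).
- inverse_kinematics(position, orientation): joint angles nearest the present ones, or None.
- read_state(): the state.
- camera(name): name is "side" or "top" or "wrist"; returns a dict with "image" (384x512x3 uint8, blue, green, red), "range_z" (384x512 float32, mm along the optical axis (not along the pixel's ray), 0 where there is no reading), "fx", "fy", "cx", "cy" (pixels), "cam_to_world" (4x4, takes a point from camera to world coordinates). Camera axes: x right, y up, looking along -z (the intrinsics and any distortion apply to the point x, -y, -z); pixel columns grow to the right and rows downward; lengths in mm; the calibration is good to about 2 mm. A picture is of the moment at which its call begins.
A pose or a line that the arm cannot do raises PlanningError and nothing moves.
- finish_job(): hands the job in, once; it reports no verdict.
The state is a dict: "time": time; "qpos": joint angles; "qvel": joint speeds; "joint_efforts": joint torques, N m; "eef_pos": TCP position; "tool_rot": TCP orientation; "ft_force": force on the tool from outside, world axes, zero at the start; "torque": the same for the moment, N m; "finger_gap": finger opening in mm.
Only numpy, scipy, OpenCV 4.12 (cv2) and the standard library are available. Lean on these libraries where they do the work, as an engineer would, in place of code of your own. Each camera call takes 0.05 s, during which the arm holds its last target.

TASK

Pick up the longer of the two aluminium angles (the flashing) and tuck the thin front edge of its leaf about 30 mm under the loose brown lap of the pet-house roof panel, square to the lap and centred over the crack, without lifting the lap or leaning on it. Then press the flashing flat onto the roof board with about 10 N (never more than 25 N) and finish like that: still holding it and pressing, not letting go. Leave the other things on the bench where they are.

Things in the scene. Friction and masses are not known exactly. Their poses are not given: they have to be found in the camera images.
- flashing_grip (a point): Flashing: bare aluminium angle 110 mm long (its y), about 160 g. Flat leaf 80 mm deep (x), 4 mm thick; on its rear edge stands a rib 9 mm thick (10.5 mm at the round bead on top), 39 mm high overall. This point: middle of the rib, 19 mm above the underside. x points from the rib over the leaf to its front edge, 75.5 mm ahead; z up. Grasp the rib from above, closing along x
- flashing_front (a point): middle of the front edge of the flashing's leaf, on its underside; axes as flashing_grip
- mouth (a point): Point on the level top face of the roof board, 45 mm above the bench, straight below the middle of the lap's free edge, where the crack runs under it. x points in under the lap, y left along its edge, z up. The pine board reaches 150 mm to -x and 130 mm to either side of it; the dark crack runs 40 mm to -x. The gap under the lap is 8 mm high and 55 mm deep, ending at a batten
- roof_board (a joint): How far the roof board is pressed down, m. It lies in a fixed cradle on foam and sinks level: 0 unloaded, about 1 mm per 1.2 N, 0.020 bottomed (the flashing's own weight gives about 1 mm)
- lap (a joint): Lift of the lap, rad: 0 lying down, grows as its free edge rises. The lap is a thin brown wooden board 110 mm deep, 260 mm wide, 9 mm thick (top 17 mm above the roof board), hinged along its far edge; only its own weight, about 180 g, keeps it down
- offcut: short aluminium angle of the same section as the flashing but only 60 mm long; origin at the middle of its underside; lies on the bench, nearer or farther than the flashing; not to be used
- hammer: hammer lying on the bench, right of the roof panel
- screwdriver: screwdriver lying on the bench, near right
- jar: glass screw-top jar, 60 mm across, 85 mm tall, beyond the left far corner of the roof panel
- sanding_block: cork sanding block 100 x 60 x 35 mm, on the bench between the robot and the roof panel
- brush: paint brush lying on the bench at its left side
- mug: white mug 80 mm across, 90 mm tall, left side
Mind the look-alikes: they are no part of the job. What is shaped like the part that bears flashing_grip but purple is not meant.

How it is judged (in metres and radians):
On the way, in this order (a step that is already met when the one before it is completed fails the run):
1. the flashing is held clear of the bench (height (world z) of flashing_front above 0.03 m and height (world z) of flashing_grip above 0.045 m and contact force between the fingers and flashing above 0.5 N), for 0.1 s.
2. the flashing's front edge is tucked 18 to 42 mm under the lap, flat on the board, square and over the crack, the lap down (x of flashing_front in the frame of mouth between 0.018 and 0.042 m and y of flashing_front in the frame of mouth between -0.03 and 0.03 m and z of flashing_front in the frame of mouth below 0.004 m and angle between the z axis of flashing_front and the z axis of mouth, either way round below 0.06 rad and angle between the x axis of flashing_front and the x axis of mouth, either way round below 0.13 rad and value of joint lap below 0.025 rad), for 0.2 s.
At the end, for the whole second after the job is handed in: Fingers still on the flashing (over 2 N), pressing it on the roof board with 5 to 20 N (board 3 mm or more down), at rest; front edge 18 to 42 mm under the lap, within 30 mm of the crack, flat within 0.06 rad and 4 mm, square within 0.13 rad; lap down (under 0.025 rad) (all of step 2 and contact force between flashing and roof_board between 5 and 20 N and value of joint roof_board above 0.003 m and contact force between the fingers and flashing above 2 N and linear speed of flashing below 0.02 m/s); the arm keeps its last pose, push and grip.
It fails at once if the lap is lifted (more than 0.05 rad, about 5 mm at its edge) (value of joint lap above 0.05 rad).
It fails at once if the flashing is pressed on the roof panel with more than 25 N (contact force between flashing and roof_board above 25 N).
It fails at once if the robot leans on the lap (more than 5 N) (contact force between any of the fingers, the arm and lap above 5 N).
It fails at once if another thing on the bench is moved by more than 30 mm (distance of any of offcut, hammer, screwdriver, jar, sanding_block, brush, mug from where it was at the start of the episode above 0.03 m).
It also fails if it takes over 45 s, if anything falls off the work surface, if the arm or the gripper's body presses on something with over 40 N, if the wrist force passes 120 N, or if a joint passes its speed limit or range.

## Working session

There is one attempt and no reset: what is moved stays moved. The work goes in short steps, each a Python script; the robot and the scene stay as the last script left them, time stands still between calls to the robot, and variables do not carry over. Pictures are saved under pics/ and viewed, and the job is handed in when it is done.

```bash
mkdir -p pics; ls; python3 - <<'E'
from workcell import *
import cv2,numpy as np
s=read_state();print(s['time'],s['eef_pos'],s['ft_force'],s['finger_gap'],grip_point_offset)
print(s['tool_rot'])
for n in("side","top"):
    c=camera(n);cv2.imwrite(f"pics/{n}0.png",c["image"]);np.savez(f"{n}0.npz",**c)
    print(n,c["fx"],c["fy"],c["cx"],c["cy"],[k for k in c]);print(np.round(c["cam_to_world"],3))
E
```

```text
pics
0.0 [ 198.13039974 -592.39865761  230.72003333] [-0.9448829   0.39841552 -1.40450298] 85.32971948524091 -18.700000000000003
[[ 3.17229871e-01 -9.48348565e-01 -4.55059296e-04]
 [-9.48347956e-01 -3.17230185e-01  1.07892390e-03]
 [-1.16755448e-03  8.92876633e-05 -9.99999314e-01]]
side 406.8055848528799 406.8055848528799 256.14674496949897 188.57380477713767 ['image', 'range_z', 'fx', 'fy', 'cx', 'cy', 'cam_to_world']
[[-8.930000e-01  2.400000e-01 -3.810000e-01  3.424200e+01]
 [-4.500000e-01 -4.450000e-01  7.740000e-01  1.042754e+03]
 [ 1.700000e-02  8.630000e-01  5.060000e-01  7.625140e+02]
 [ 0.000000e+00  0.000000e+00  0.000000e+00  1.000000e+00]]
top 421.76474746066975 421.76474746066975 257.950697992777 183.82035876988317 ['image', 'range_z', 'fx', 'fy', 'cx', 'cy', 'cam_to_world']
[[ 2.40000e-02  9.95000e-01 -9.70000e-02  3.83901e+02]
 [-1.00000e+00  2.40000e-02  3.00000e-03 -9.22600e+00]
 [ 5.00000e-03  9.70000e-02  9.95000e-01  1.50079e+03]
 [ 0.00000e+00  0.00000e+00  0.00000e+00  1.00000e+00]]
```

View pics/top0.png

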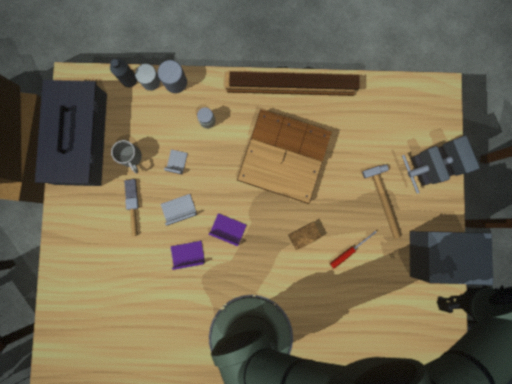

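View pics/side0.png

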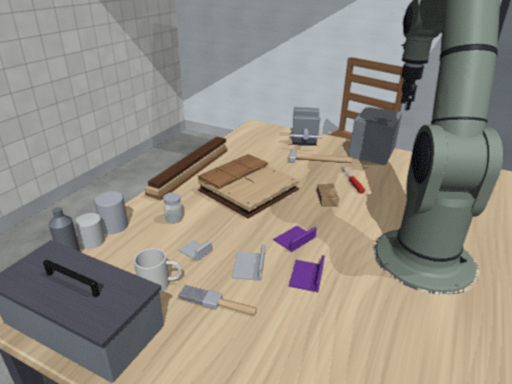

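```bash
cat > h.py <<'E'
import numpy as np,cv2
def load(n): return dict(np.load(n))
def proj(c,P):
    T=np.linalg.inv(c["cam_to_world"]);p=np.c_[np.atleast_2d(P),np.ones(len(np.atleast_2d(P)))]@T.T
    return np.c_[c["cx"]+c["fx"]*p[:,0]/-p[:,2], c["cy"]+c["fy"]*(-p[:,1])/-p[:,2]]
def cloud(c):
    h,w=c["range_z"].shape;u,v=np.meshgrid(np.arange(w),np.arange(h));z=c["range_z"].astype(float)
    P=np.stack([(u-c["cx"])/c["fx"]*z,-(v-c["cy"])/c["fy"]*z,-z],-1)
    W=P@c["cam_to_world"][:3,:3].T+c["cam_to_world"][:3,3];W[z==0]=np.nan;return W
def ray(c,uv,zp):
    uv=np.atleast_2d(uv).astype(float);d=np.c_[(uv[:,0]-c["cx"])/c["fx"],-(uv[:,1]-c["cy"])/c["fy"],-np.ones(len(uv))]@c["cam_to_world"][:3,:3].T
    o=c["cam_to_world"][:3,3];return o+d*((zp-o[2])/d[:,2])[:,None]
E
python3 - <<'E'
from h import *
t=load("top0.npz");s=load("side0.npz")
a=cv2.resize(t["image"][100:280,110:350],None,fx=3.3,fy=3.3,interpolation=cv2.INTER_CUBIC);cv2.imwrite("pics/topc.png",a[:600])
a=cv2.resize(s["image"][140:320,130:330],None,fx=3.3,fy=3.3,interpolation=cv2.INTER_CUBIC);cv2.imwrite("pics/sidec.png",a[:600])
W=cloud(t);print(np.round(W[209,179]),np.round(W[161,176]),np.round(W[180,270]),np.round(W[130,290]),np.round(W[230,70]))
W=cloud(s);print(np.round(W[265,245]),np.round(W[185,260]),np.round(W[300,350]))
E
```

```text
[433. 263.   4.] [605. 282.   2.] [539. -55.  52.] [ 714. -120.   64.] [350. 644.   2.]
[442. 273.   5.] [574. -86.  44.] [146. 263.   2.]
```

View pics/topc.png

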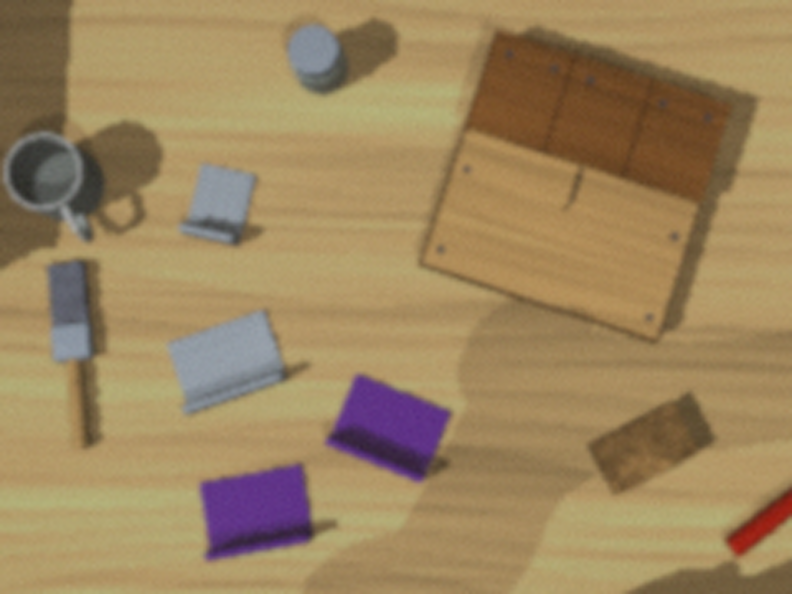

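View pics/sidec.png

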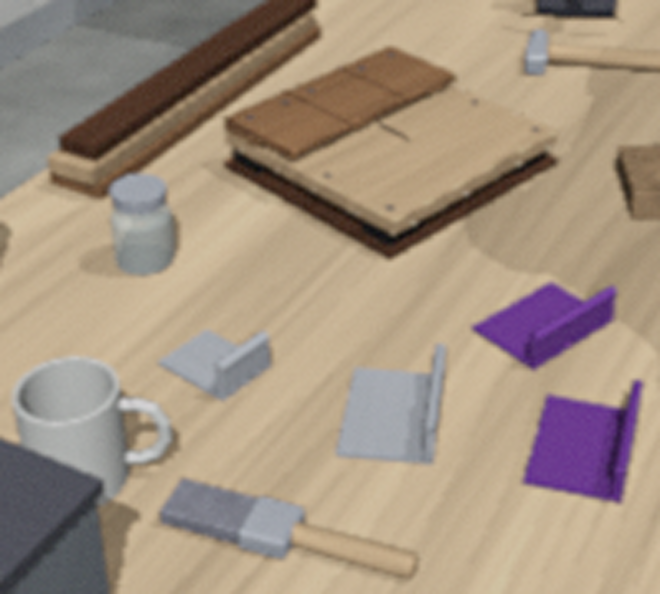

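```bash
cat > meas.py <<'E'
from h import *
def lap(c,roi,tag):
    # brown lap mask: darker, more saturated than pine
    im=cv2.GaussianBlur(c["image"],(3,3),0);W=cloud(c);hsv=cv2.cvtColor(im,cv2.COLOR_BGR2HSV)
    x0,y0,x1,y1=roi
    m=np.zeros(W.shape[:2],np.uint8);sub=(W[...,2]>40)&(W[...,2]<80)&(hsv[...,1]>110)&(hsv[...,2]<150)
    m[y0:y1,x0:x1]=sub[y0:y1,x0:x1]
    m=cv2.morphologyEx(m,cv2.MORPH_CLOSE,np.ones((3,3)))
    cs=max(cv2.findContours(m,0,1)[0],key=cv2.contourArea)
    P=ray(c,cs[:,0],62)[:,:2].astype(np.float32)
    r=cv2.minAreaRect(P);print(tag,r,cv2.contourArea(cs));return cs,r
def flash(c,roi,tag):
    im=cv2.GaussianBlur(c["image"],(3,3),0);hsv=cv2.cvtColor(im,cv2.COLOR_BGR2HSV)
    x0,y0,x1,y1=roi
    m=np.zeros(hsv.shape[:2],np.uint8);m[y0:y1,x0:x1]=((hsv[...,1]<60)&(hsv[...,2]>70))[y0:y1,x0:x1]
    cs=max(cv2.findContours(m,0,1)[0],key=cv2.contourArea)
    P=ray(c,cs[:,0],4)[:,:2].astype(np.float32)
    r=cv2.minAreaRect(P);print(tag,r,cv2.contourArea(cs));return cs,r
if __name__=="__main__":
    t=load("top0.npz");s=load("side0.npz")
    for c,rl,rf,n in((t,(235,100,345,205),(155,188,205,230),"top"),(s,(190,140,300,220),(225,235,275,285),"side")):
        a,r=lap(c,rl,n+" lap");b,f=flash(c,rf,n+" fl")
        o=c["image"].copy();cv2.drawContours(o,[a],-1,(0,255,0),1);cv2.drawContours(o,[b],-1,(0,0,255),1)
        print(np.round(cv2.boxPoints(r)),np.round(cv2.boxPoints(f)))
        y=(90,90);o=o[95:300,130:350];cv2.imwrite(f"pics/m_{n}.png",cv2.resize(o,None,fx=2.9,fy=2.9))
E
python3 meas.py
```

```text
top lap ((657.4537353515625, -109.85435485839844), (260.8392639160156, 199.08998107910156), 73.29704284667969) 2376.5
top fl ((432.63580322265625, 267.4656982421875), (82.08771514892578, 117.36854553222656), 19.969837188720703) 691.5
[[ 525. -206.]
 [ 715. -263.]
 [ 790.  -14.]
 [ 600.   44.]] [[374. 309.]
 [414. 198.]
 [491. 226.]
 [451. 337.]]
side lap ((695.7021484375, -110.46418762207031), (263.9608459472656, 110.16940307617188), 73.14775085449219) 886.0
side fl ((442.57763671875, 248.94671630859375), (85.9503402709961, 165.31185913085938), 21.344449996948242) 900.5
[[ 605. -221.]
 [ 710. -253.]
 [ 787.   -0.]
 [ 681.   32.]] [[372. 310.]
 [433. 156.]
 [513. 188.]
 [453. 342.]]
```

View pics/m_top.png

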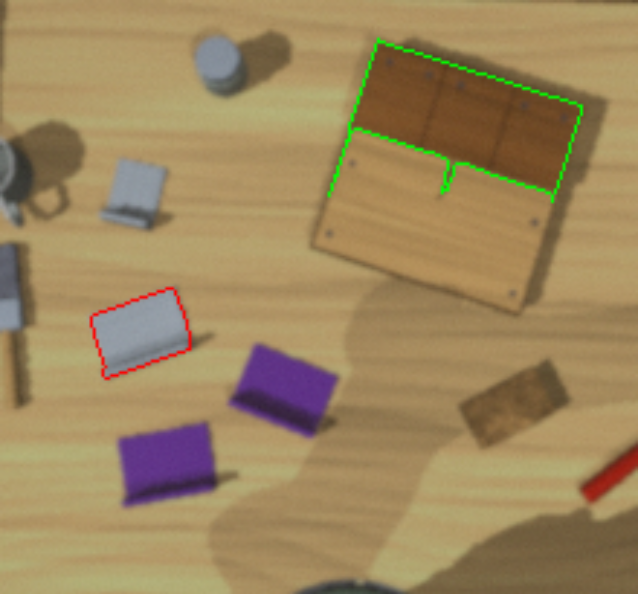

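View pics/m_side.png

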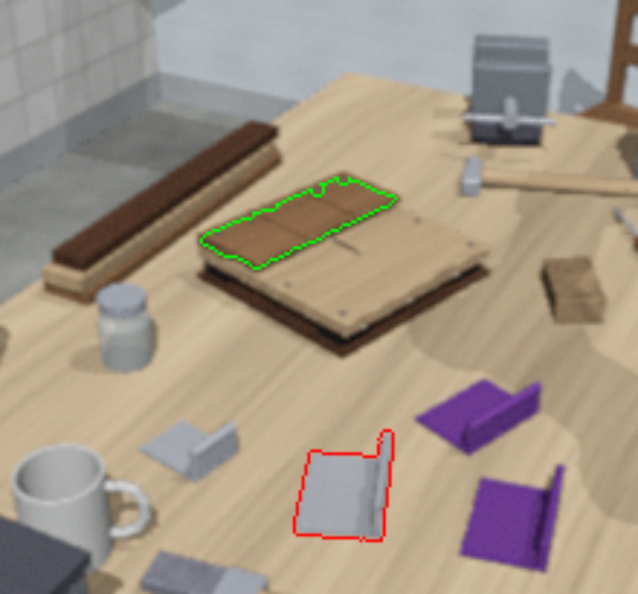

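```bash
cat > r.py <<'E'
from workcell import *
from h import *
def R(yaw,flip=False):
    c,s=np.cos(yaw),np.sin(yaw)
    x=np.array([c,s,0]);z=np.array([0,0,-1.]);
    if flip:x=-x
    return np.c_[x,np.cross(z,x),z]
E
python3 - <<'E'
from r import *
from meas import *
t=load("top0.npz")
for f in (0,1):
  for p,y in (((400,250,8),.35),((400,250,330),.35),((600,-79,60),-.293),((600,-79,300),-.293)):
    q=inverse_kinematics(p,R(y,f));print(f,p,None if q is None else np.round(q,2))
E
```

```text
0 (400, 250, 8) [-0.26  0.73 -0.56  2.11  0.8   0.52 -1.08]
0 (400, 250, 330) [ 0.26  0.35 -1.19  1.81  0.35  1.21 -0.69]
0 (600, -79, 60) [ 0.32  0.74 -0.43  1.76  0.43  0.74 -0.62]
0 (600, -79, 300) [ 0.41  0.47 -0.55  1.55  0.26  1.19 -0.48]
1 (400, 250, 8) [-1.12  0.8   0.6   2.16 -1.01  0.5  -2.52]
1 (400, 250, 330) [ 0.3   0.38 -1.26  1.81  0.39  1.23  2.41]
1 (600, -79, 60) [-0.56  1.02  1.01  1.81 -1.06  0.97 -2.52]
1 (600, -79, 300) [ 0.79  0.72 -1.27  1.53  0.69  1.41  2.32]
```

```bash
python3 - <<'E'
from r import *
movep([560,-70,330],R(-.293))
c=camera("wrist");cv2.imwrite("pics/w1.png",c["image"]);np.savez("w1.npz",**c);print(np.round(c["cam_to_world"],3),c["fx"])
movep([400,240,300],R(.35))
c=camera("wrist");cv2.imwrite("pics/w2.png",c["image"]);np.savez("w2.npz",**c);print(np.round(c["cam_to_world"],3))
s=read_state();print(s["time"],s["eef_pos"],s["ft_force"],s["qpos"])
E
```

```text
[[ 9.57000e-01  2.75000e-01  9.60000e-02  5.83617e+02]
 [-2.91000e-01  9.05000e-01  3.09000e-01  8.11700e+00]
 [-2.00000e-03 -3.24000e-01  9.46000e-01  4.71901e+02]
 [ 0.00000e+00  0.00000e+00  0.00000e+00  1.00000e+00]] 300.672440199815
[[ 9.40000e-01 -3.22000e-01 -1.09000e-01  3.72137e+02]
 [ 3.40000e-01  8.90000e-01  3.04000e-01  3.16866e+02]
 [-1.00000e-03 -3.23000e-01  9.46000e-01  4.42110e+02]
 [ 0.00000e+00  0.00000e+00  0.00000e+00  1.00000e+00]]
3.8083 [400.97963115 239.00163484 299.93858458] [0.40060595 0.49993215 0.16391009] [ 0.08648431  0.28928603 -0.91229823  1.87747693  0.25632698  1.09767029
 -0.57687124]
```

View pics/w1.png

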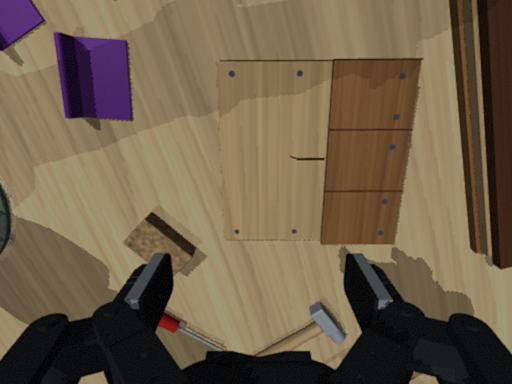

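View pics/w2.png

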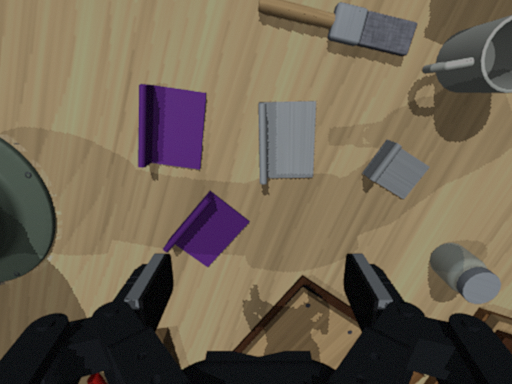

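```bash
python3 - <<'E'
from r import *
a=load("w1.npz");b=load("w2.npz")
hsv=cv2.cvtColor(cv2.GaussianBlur(a["image"],(3,3),0),cv2.COLOR_BGR2HSV)
m=np.zeros(hsv.shape[:2],np.uint8);W=cloud(a)
g=((hsv[...,0]<16)&(hsv[...,1]>110)&(W[...,2]>40));m[50:255,305:430]=g[50:255,305:430]*255
m=cv2.morphologyEx(cv2.morphologyEx(m,3,np.ones((5,5))),2,np.ones((7,7)))
cs=max(cv2.findContours(m,0,1)[0],key=cv2.contourArea)
r=cv2.minAreaRect(ray(a,cs[:,0],62)[:,:2].astype(np.float32));print(r);print(np.round(cv2.boxPoints(r),1))
o=a["image"].copy();cv2.drawContours(o,[cs],-1,(0,255,0),1)
hsv=cv2.cvtColor(cv2.GaussianBlur(b["image"],(3,3),0),cv2.COLOR_BGR2HSV)
n=np.zeros_like(m);n[92:195,250:325]=((hsv[...,1]<55)&(hsv[...,2]>70))[92:195,250:325]*255
n=cv2.morphologyEx(n,2,np.ones((3,3)))
c2=max(cv2.findContours(n,0,1)[0],key=cv2.contourArea)
o2=b["image"].copy();cv2.drawContours(o2,[c2],-1,(0,0,255),1)
out=np.hstack([cv2.resize(o[45:255,205:430],None,fx=2,fy=2),cv2.resize(o2[85:200,240:330],(329,420),interpolation=0)]);cv2.imwrite("pics/m2.png",out)
print(cv2.approxPolyDP(c2,4,True)[:,0].tolist())
W=cloud(b);W=W[92:195,250:325]; nn=n[92:195,250:325]>0
for lo,hi in((0,9),(28,50)):
    s=nn&(W[...,2]>lo)&(W[...,2]<hi);P=W[s];rr=cv2.minAreaRect(P[:,:2].astype(np.float32));print(lo,s.sum(),rr,np.median(P[:,2]));print(np.round(cv2.boxPoints(rr),1))
E
```

```text
((699.6766967773438, -121.78846740722656), (257.81549072265625, 110.52311706542969), 73.51544952392578)
[[ 610.1 -229.7]
 [ 716.1 -261.1]
 [ 789.2  -13.9]
 [ 683.3   17.5]]
[[259, 102], [260, 183], [266, 183], [267, 175], [311, 177], [315, 101]]
0 3673 ((434.3368225097656, 264.4937438964844), (81.80026245117188, 116.39830017089844), 20.963172912597656) 3.6704996900715514
[[375.3 304.2]
 [417.  195.5]
 [493.4 224.8]
 [451.7 333.5]]
28 612 ((400.6451110839844, 254.275634765625), (9.524571418762207, 108.8960189819336), 20.349895477294922) 37.56270115792361
[[377.2 303.7]
 [415.1 201.6]
 [424.  204.9]
 [386.2 307. ]]
```

View pics/m2.png

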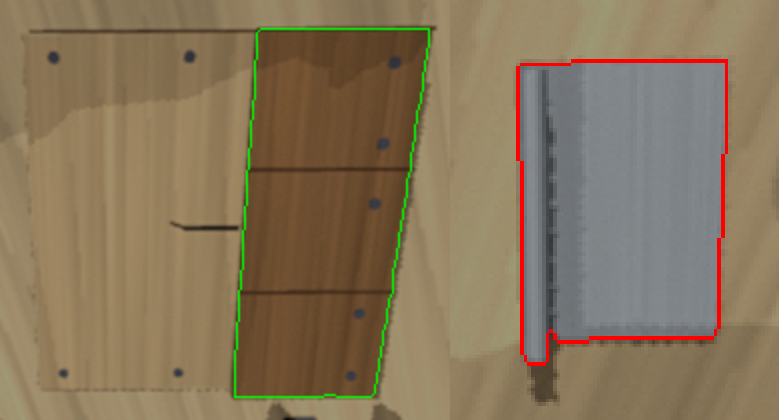

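```bash
python3 - <<'E'
from r import *
t=load("top0.npz");a=load("w1.npz");s=load("side0.npz");b=load("w2.npz")
print("top lap corners",ray(t,[[251.5,139.4],[322.7,160.6]],62)[:,:2].mean(0),ray(t,[[251.5,139.4],[322.7,160.6]],62)[:,:2])
print("crack at lap: top",ray(t,[[110+580/3.3,100+168/3.3]],45),"wrist",ray(a,[[324,158]],45),"side",ray(s,[[130+380/3.3,140+124/3.3]],45))
# flashing rib ends top cam (bead centre z 39): crop px
e=np.array([[187,408],[284,376]])/3.3+[110,100];P=ray(t,e,39);print("rib top cam",P[:,:2],P[:,:2].mean(0))
P=ray(b,[[263.5,102],[263,183]],39);print("rib wrist",P[:,:2],P[:,:2].mean(0))
e=np.array([[440,347],[430,430]])/3.3+[130,140];P=ray(s,e,39);print("rib side",P[:,:2],P.mean(0))
E
```

```text
top lap corners [ 644.0188042  -111.44774722] [[ 678.0596982    12.22566664]
 [ 609.97791019 -235.12116107]]
crack at lap: top [[ 643.6892888  -108.26719264   45.        ]] wrist [[ 647.37966048 -106.51306157   45.        ]] side [[ 645.30226781 -107.83064855   45.        ]]
rib top cam [[380.85371906 297.3899051 ]
 [416.60306937 197.45828838]] [398.72839422 247.42409674]
rib wrist [[382.57774369 307.11469386]
 [419.35558737 205.14097112]] [400.96666553 256.12783249]
rib side [[417.57289392 209.30467209]
 [378.62994978 307.84916733]] [398.10142185 258.57691971  39.        ]
```

```bash
python3 - <<'E'
from r import *
o=R(.354)
movel([400.3,254.5,120],o)
c=camera("wrist");cv2.imwrite("pics/w3.png",c["image"]);np.savez("w3.npz",**c)
g=movel([400.3,254.5,9],max_speed=60,guard=12)
s=read_state();print(g,s["time"],s["eef_pos"],s["ft_force"])
if not g:
    clamp();s=read_state();print(s["time"],s["eef_pos"],s["ft_force"],s["finger_gap"])
    c=camera("wrist");cv2.imwrite("pics/w4.png",c["image"]);np.savez("w4.npz",**c)
E
```

```text
False 7.2083 [400.41859837 254.52029748   9.19033264] [-0.5552419  -1.46799964  0.30999886]
7.8917 [400.3526843  254.53584807   9.12972577] [-1.05817514  0.11675127  5.00819621] 8.164777088935008
```

```bash
python3 -c "
import cv2,numpy as np
cv2.imwrite('pics/w34.png',cv2.resize(np.hstack([cv2.imread('pics/w3.png'),cv2.imread('pics/w4.png')]),(800,300)))"
```

```text
(no output)
```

View pics/w34.png

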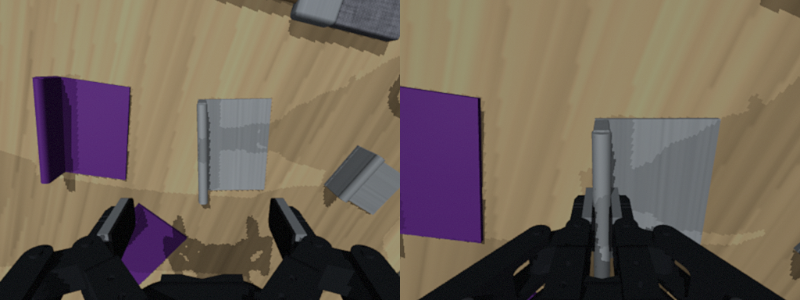

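```bash
python3 - <<'E'
from r import *
c=load("w4.npz");o=cv2.resize(c["image"][130:330,230:430],None,fx=3,fy=3,interpolation=2);cv2.imwrite("pics/w4c.png",o)
T=R(.354);
for uv,z in(([407,152],4),([258,163],39),([258,154],39)):
    P=ray(c,[uv],z)[0];print(uv,P,(T[:,:2].T@(P-[400.35,254.5,0])))
movel([400.35,254.5,130],max_speed=120)
s=read_state();print(s["time"],s["ft_force"],s["torque"],s["finger_gap"])
c=camera("wrist");cv2.imwrite("pics/w5.png",c["image"]);np.savez("w5.npz",**c)
c=camera("side");cv2.imwrite("pics/s5.png",cv2.resize(c["image"][80:320,130:430],None,fx=2.5,fy=2.5));np.savez("s5.npz",**c)
E
```

```text
[407, 152] [449.56366363 331.09746769   4.        ] [ 72.71480915 -54.78789351]
[258, 163] [379.72698782 307.96030079  39.        ] [ -0.81210432 -57.2944402 ]
[258, 154] [378.52683845 311.21278733  39.        ] [ -0.81035402 -60.76128663]
9.1 [ 1.08714584  0.67372474 -1.43132415] [-0.00157224  0.05883546  0.00495677] 7.674114433365774
```

View pics/s5.png

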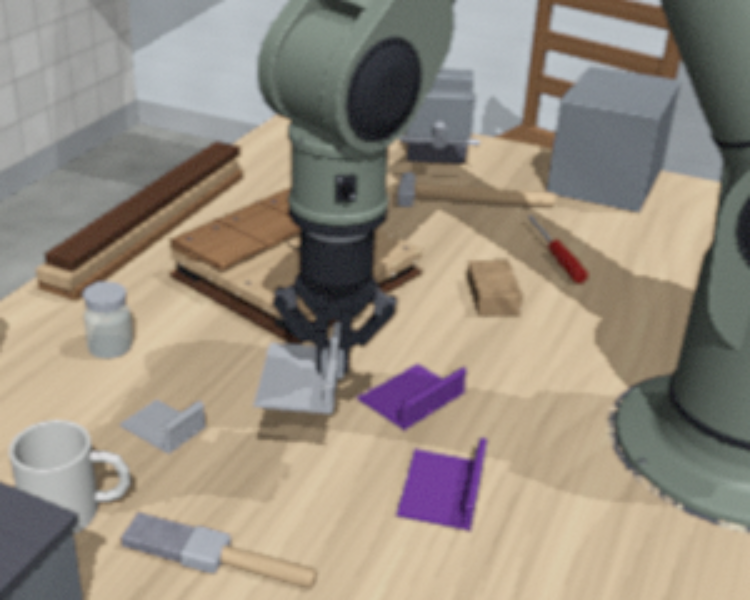

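View pics/w5.png

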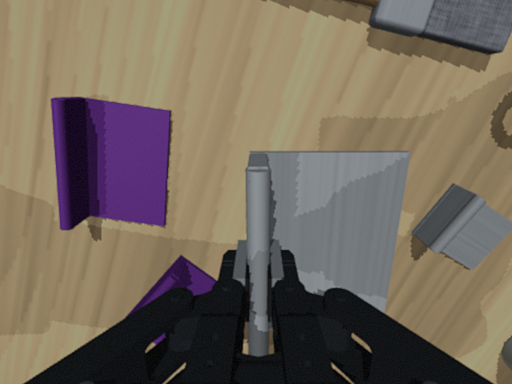

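```bash
python3 - <<'E'
from r import *
for f in("w4.npz","w5.npz"):
    c=load(f);W=cloud(c);s=read_state()["eef_pos"]
    P=W[165:230,300:390].reshape(-1,3);P=P[~np.isnan(P[:,0])];Q=P-P.mean(0);n=np.linalg.svd(Q,full_matrices=False)[2][2];n*=np.sign(n[2])
    T=R(.354);print(f,P.mean(0),"normal in tool x,y:",n@T[:,0],n@T[:,1],n[2],"thick",np.std(Q@n))
# pre pose check
yaw=-.286;u=np.array([np.cos(yaw),np.sin(yaw),0]);M=np.array([645.5,-107.5,45])
for d in(-25,30):
    p=M+u*(d-75);print(p,inverse_kinematics(p+[0,0,5],R(yaw)))
E
```

```text
w4.npz [431.07792419 298.78856671   3.62266645] normal in tool x,y: -0.0001589941183577197 0.0014889171274711248 0.9999988789227005 thick 0.5870496163359017
w5.npz [430.77634251 298.51216631 123.84272539] normal in tool x,y: 0.0008117460761873543 0.00148205562852381 0.9999985722886918 thick 0.5989157598224549
[549.56199846 -79.28830278  45.        ] [ 0.39711138  0.71710135 -0.50698036  1.89317612  0.53956753  0.67014178
 -0.72415141]
[602.32789931 -94.80473625  45.        ] [ 0.39819624  0.77883796 -0.50524994  1.74544493  0.5198095   0.7539294
 -0.65811404]
```

```bash
cat >> r.py <<'E'
yaw=-.286;u=np.array([np.cos(yaw),np.sin(yaw),0]);M=np.array([645.5,-107.5,0])
def tcp(d,z): 
    p=M+u*(d-75);p[2]=z;return p
E
python3 - <<'E'
from r import *
movep(tcp(-25,130),R(yaw))
movel(tcp(-25,60),max_speed=80);wait(.3)
def fs(): 
    a=[]
    for _ in range(5): a.append(read_state()["ft_force"]);wait(.02)
    return np.mean(a,0)
b=fs();print(read_state()["time"],b)
c=camera("wrist");cv2.imwrite("pics/w6.png",c["image"]);np.savez("w6.npz",**c)
for z in np.arange(56,49,-1):
    movel(tcp(-25,z),max_speed=20);f=fs()-b;s=read_state();print(z,s["eef_pos"].round(2),f.round(2),round(s["time"],2))
    if f[2]>1.8: break
c=camera("wrist");cv2.imwrite("pics/w7.png",c["image"]);np.savez("w7.npz",**c)
c=camera("side");cv2.imwrite("pics/s7.png",cv2.resize(c["image"][110:260,180:340],None,fx=4,fy=4));np.savez("s7.npz",**c)
E
```

```text
11.975 [-0.33753708  0.04726738 -1.99040281]
56 [549.53 -79.25  55.95] [ 0.47 -0.26  0.44] 12.46
55 [549.58 -79.32  55.  ] [ 0.34 -0.02  0.18] 12.79
54 [549.55 -79.29  53.99] [-0.18  0.21  0.75] 13.12
53 [549.61 -79.31  53.06] [ 0.3  -0.07  1.47] 13.46
52 [549.58 -79.32  52.03] [ 0.03 -0.31  3.1 ] 13.79
```

View pics/w7.png

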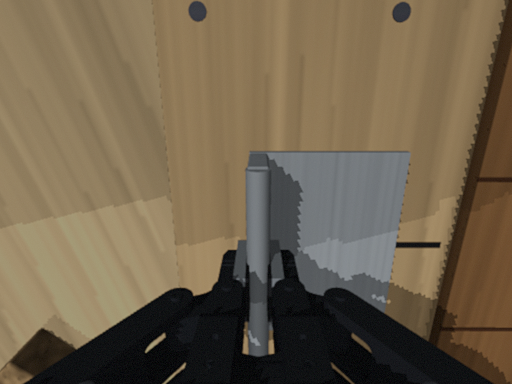

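View pics/s7.png

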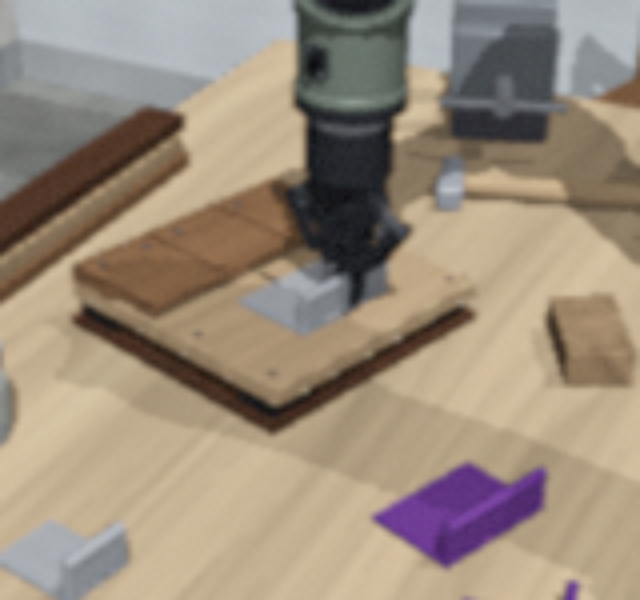

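```bash
python3 - <<'E'
from r import *
for f in("w7.npz",):
    c=load(f);cv2.imwrite("pics/w7c.png",cv2.resize(c["image"][50:350,360:512],None,fx=2,fy=2,interpolation=2)[:600])
    B=R(yaw)[:,:2].copy();B[:,1]*=-1
    def loc(uv,z): return ((ray(c,uv,z)-M)@B).round(1)
    print("leaf front corner",loc([[409,152],[395,285]],47)); print("crack end",loc([[440,244]],43))
    W=cloud(c)
    for v in(120,160,210,260):
        r=W[v];z=r[:,2];print(v,[(k,round(z[k],1),((r[k]-M)@B).round(1).tolist()) for k in range(420,512) if not np.isnan(z[k]) and abs(z[k]-z[k-1])>4][:4], round(np.nanmedian(z[505:512]),1))
print(read_state()["ft_force"])
E
```

```text
leaf front corner [[-26.   54.3]
 [-21.6 -23.1]]
crack end [[1.9 1.3]]
120 [(481, np.float64(51.6), [2.4, 70.1])] 59.5
160 [(472, np.float64(50.8), [3.2, 51.1])] 59.7
210 [(460, np.float64(51.2), [2.7, 25.2])] 59.3
260 [(448, np.float64(50.5), [3.1, -4.4])] 59.4
[-0.64672087 -0.05244763  1.11639425]
```

View pics/w7c.png

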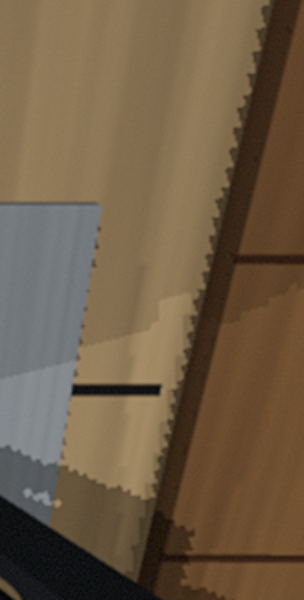

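```bash
python3 - <<'E'
from r import *
g=movel(tcp(0,52.5),max_speed=30,guard=5);s=read_state();print(g,s["eef_pos"],s["ft_force"])
if not g:
  g=movel(tcp(32,52.5),max_speed=20,guard=5);s=read_state();print(g,s["time"],s["eef_pos"],s["ft_force"],s["torque"])
c=camera("wrist");cv2.imwrite("pics/w8.png",c["image"]);np.savez("w8.npz",**c)
d=camera("side");cv2.imwrite("pics/s8.png",cv2.resize(d["image"][110:260,180:340],None,fx=4,fy=4));np.savez("s8.npz",**d)
B=R(yaw)[:,:2].copy();B[:,1]*=-1
W=cloud(c)
for v in(100,140,180,210):
    r=W[v];z=r[:,2];print(v,[(k,round(z[k],1),((r[k]-M)@B).round(1).tolist()) for k in range(300,512) if not np.isnan(z[k]) and abs(z[k]-z[k-1])>3][:4],round(np.nanmedian(z[440:470]),1))
E
```

```text
False [573.78209351 -86.36717427  52.61845577] [ 1.6131763  -0.12882073  0.52144245]
False 16.625 [604.25889977 -95.36894543  52.54657632] [-0.69022412  0.75077549  0.22638117] [0.03588772 0.2199668  0.00572665]
100 [(361, np.float64(53.3), [2.7, 79.0])] 59.7
140 [(356, np.float64(52.0), [2.7, 60.9]), (408, np.float64(61.7), [22.5, 62.4])] 59.8
180 [(352, np.float64(52.5), [2.6, 41.4]), (355, np.float64(61.1), [1.3, 43.9])] 60.3
210 [(349, np.float64(52.7), [2.6, 25.6])] 59.9
```

View pics/w8.png

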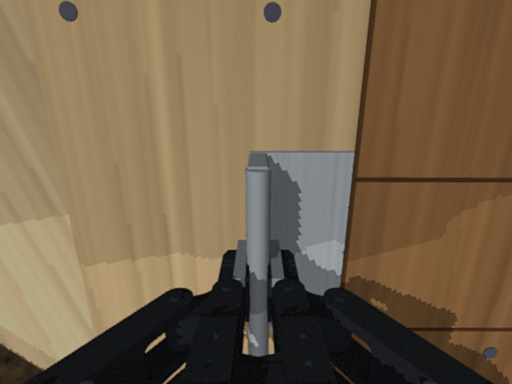

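View pics/s8.png

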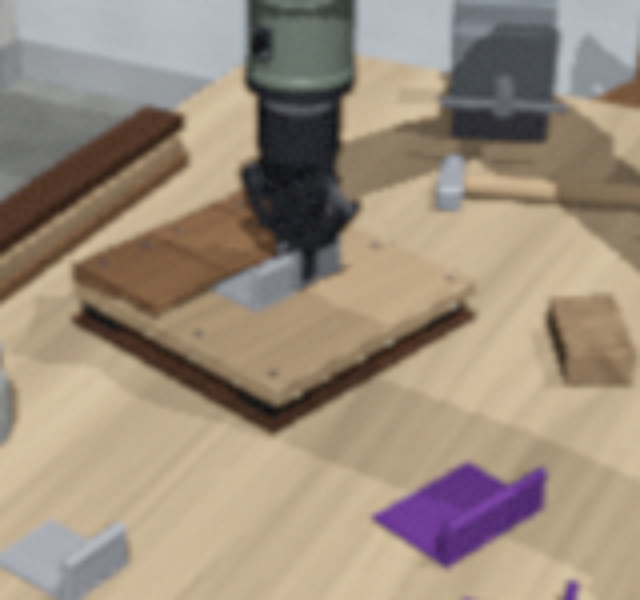

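```bash
python3 - <<'E'
from r import *
b=-1.99
def fs(n=10): 
    a=[]
    for _ in range(n): a.append(read_state()["ft_force"]);wait(.03)
    return np.mean(a,0)
for z in(51,49.5,48,47,46.3,45.6,45,44.4):
    movel(tcp(32,z),max_speed=15);wait(.1);f=fs();s=read_state();print(z,s["eef_pos"].round(2),"contact",(f[2]-b).round(2),f.round(2),s["torque"].round(2),round(s["time"],2))
    if f[2]-b>9.4: break
wait(.5);print((fs(15)-[0,0,b]).round(2))
c=camera("wrist");cv2.imwrite("pics/w9.png",c["image"]);np.savez("w9.npz",**c)
d=camera("side");cv2.imwrite("pics/s9.png",cv2.resize(d["image"][110:260,180:340],None,fx=4,fy=4))
B=R(yaw)[:,:2].copy();B[:,1]*=-1
W=cloud(c)
for n,sl in(("leaf",np.s_[165:215,305:345]),("lap",np.s_[60:230,390:500]),("board",np.s_[40:130,150:330])):
    P=W[sl].reshape(-1,3);P=P[~np.isnan(P[:,0])];Q=P-P.mean(0);m=np.linalg.svd(Q,full_matrices=False)[2][2];m*=np.sign(m[2]);print(n,P.mean(0).round(2),"tilt x,y",(m@B).round(4))
print(read_state()["finger_gap"],read_state()["time"])
E
```

```text
51 [604.3  -95.41  51.05] contact 4.05 [-0.39  0.05  2.06] [0.06 0.14 0.01] 17.41
49.5 [604.31 -95.35  49.54] contact 5.91 [-0.43  0.06  3.92] [ 0.06  0.1  -0.05] 18.09
48 [604.29 -95.39  48.11] contact 7.65 [-0.68 -0.02  5.66] [ 0.    0.27 -0.01] 18.77
47 [604.35 -95.34  47.19] contact 8.6 [-1.18 -0.13  6.61] [ 0.02  0.32 -0.06] 19.46
46.3 [604.32 -95.4   46.53] contact 9.81 [-1.46 -0.04  7.82] [ 0.07  0.38 -0.06] 20.14
[-1.37 -0.08  9.56]
leaf [646.44 -71.75  41.01] tilt x,y [-0.0004 -0.0026]
lap [700.82 -62.34  53.89] tilt x,y [0.0024 0.0011]
board [619.44 -10.77  37.  ] tilt x,y [0.0012 0.0006]
7.902193167027114 21.2417
```

View pics/w9.png

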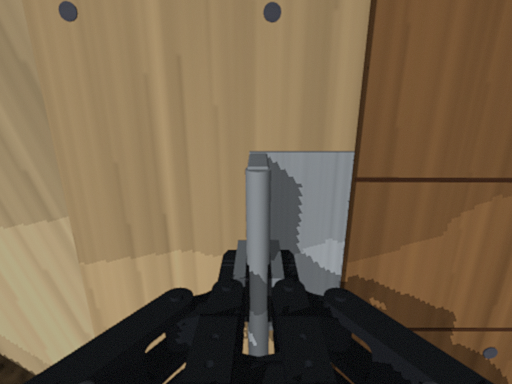

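View pics/s9.png

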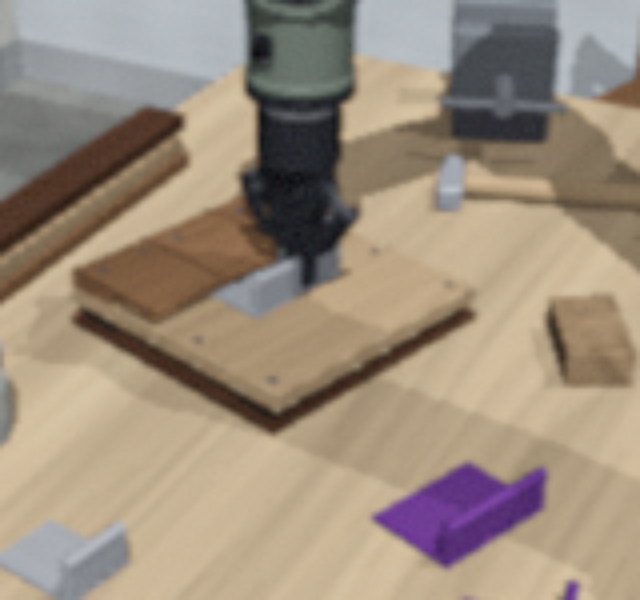

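The flashing lies flat: leaf top 4 mm above the board, tilts under 0.003 rad. The lap is level at 17 mm above the board, which has sunk about 8 mm under 9.6 N. The lap edge crosses the leaf at px (350,200). I'm handing the job in.

```bash
python3 - <<'E'
from workcell import *
finish_job();s=read_state();print(s["time"],s["ft_force"],s["finger_gap"])
E
```

```text
the job is handed in; nothing more can be done
the job is handed in; nothing more can be done
```

The flashing is tucked under the lap, pressed flat on the roof board and still held. I handed the job in at about 21 s of the 45 s allowed; no verdict is reported.

**What I did:** I took the long bare-aluminium angle at top-view pixel (179,209). The short grey one at (176,161) was the offcut, and the two purple ones were not meant. I gripped it by the rib and touched it down lightly in front of the lap. Then I slid it in under light pressure and pressed down in small steps.

**Last checks:**

| Check | Measured | Allowed |
|---|---|---|
| Contact force, from the wrist sensor | about 9.6 N | 5–20 N |
| Board pressed down | about 8 mm | 3 mm or more |
| Leaf flatness against the board | within 0.003 rad | 0.06 rad |
| Lap lift, from its measured tilt | about 0.002 rad | under 0.025 rad |
| Front edge under the lap | about 30 mm | 18–42 mm |

- **Centring:** it is a few millimetres off the crack at most, and square to the lap by the camera views.
- **Front edge:** its depth is inferred from the grip geometry and the measured lap edge, because the edge itself is hidden.
- **Other things:** in the last pictures the ones in view looked undisturbed. I did not measure each one.

**Disagreements:** the views differed by about 3 mm on where the lap edge lies, and the outline of the lap gave its sideways middle up to 17 mm apart. The three crack measurements agreed within 2 mm sideways, so I used those, and the close-up put the lap edge 2.6 mm farther in, which I allowed for. No check failed.

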